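# Close the guarded valve on the gas manifold

### The arm

A 6-joint arm with a two-finger parallel gripper is mounted at the origin on the work surface. World frame = base frame: x ahead of the robot, y to its left, z up, the work surface at z = 0. Lengths are in m, angles in rad, forces in N, time in s.
With the tool pointing down it reaches from about 0.3 to 0.85 m from the base axis. Payload 5.4 kg.
Tool frame: the origin (TCP) lies midway between the tips of the shut fingers; the grasp point (between the pads) lies 19 mm behind it; z points along the fingers, y is the direction in which the jaws open and shut (so a half turn about z gives the same grasp; the last joint's range is limited). The gripper opens to 85 mm and grips with 20 to 120 N. Pads are 22 mm wide; open, the fingers measure 114 mm over their backs; the gripper's body (76 mm by 85 mm) begins 54 mm behind the grasp point. The pads swing forward as they close: fully open they stand 13 mm farther back than shut.
Start: joints at [-1.548, 0.158, 1.597, -0, 1.386, -0.21], TCP at [0.133, -0.559, 0.231] pointing down, gripper open.
Joint ranges: [-2.91, 2.91], [-0.94, 2.29], [0.18, 2.7], [-1.29, 4.43], [0.17, 2.64], [-3, 3]. Speed limits (rad/s): [2.57, 2.57, 3.14, 3.14, 3.14, 3.14].

### API

Orientations are given as a unit quaternion [x, y, z, w].
In Python, from workcell import ctrl gives the robot as it stands.
- The arm moves only by the shell command python3 -m pendant 'ROWS' [FORCE]. ROWS is JSON, a list of rows, each a list of 5 numbers: the gripper command: -1 is fully open, 1 is shut, values between are in proportion, then the shift along the tool's x, y, z in m, then the turn about the tool's z in rad. In form: [[hand, x, y, z, roll], ...]. A call has 1 to 10 rows; each row shifts and turns the commanded pose from where the row before left it, along the tool's axes as they then stand; what a row does not reach is not made up. A row lasts 1/8 s, in which the tool goes at most 62.5 mm and 10.7 degrees, less where a joint would pass 70% of its speed; a pose out of reach is approached as far as the arm can. A call is refused whole if a number of a shift passes 0.0625 or a number of a turn 0.188, either way. A call with a gripper value outside its range is refused whole. The fingers move at their own pace and stop on an object; FORCE is the grip in N (left out, the last holds). Time passes only in rows, so rows that do not move let the fingers close. It gives the time, the measured TCP pose, the force and the opening at its end, in the units of the state.
- ctrl.sense(): the state, without advancing time (a new reading comes with each control period).
- ctrl.capture(name): name is "scene" or "top" or "wrist"; returns a dict with "color" (480x640x3 uint8, red, green, blue), "fov_y" (degrees; the focal length in pixels is half the picture's height over the tangent of half this angle, whatever the lens; pixels are square), "cx", "cy" (the principal point, pixels), "k1" (the pictures are not rectified: a ray, as slopes to the right and down, at radius r is drawn at 1 + k1 r^2 times it, then the intrinsics apply), "R" (3x3) and "t" (3): a world point X has camera coordinates R X + t; the wrist camera has in their place "mount" (4x4, takes a point from camera to tool coordinates, whose origin is the TCP and whose axes are the flange's). Camera axes: x right, y down, z forward; pixel columns grow to the right and rows downward; lengths in m; the calibration is good to about 2 mm. A picture is of the moment at which its call begins: read the wrist's pose just before it. There is no depth.
- ctrl.finish_job(): hands the job in, once; it reports no verdict.
The state is a dict: "time": time; "q": joint angles; "dq": joint speeds; "effort": joint torques, N m; "tool_pos": TCP position; "ee_rot": TCP orientation; "wrist_force": force on the tool from outside, world axes, zero at the start; "torque": the same for the moment, N m; "opening": finger opening in m.
Only numpy, scipy, OpenCV 4.12 (cv2) and the standard library are available. Lean on these libraries where they do the work, as an engineer would, in place of code of your own. Each camera call takes 0.05 s, during which the arm holds its last target. There are 200 camera calls.

### The job

On the gas manifold one of the four valves wears a round metal guard cap: lift the cap off and stand it, open side down, in the empty grey tray. Then turn that valve's knob clockwise (seen from above) until it bears snugly on its sprung seat pin, without crushing the seat, and let go of it. Do not touch the other three knobs, which stand close by, and leave the loose things on the bench alone.

Things in the scene. Friction and masses are not known exactly. Their poses are not given: they have to be found in the camera images.
- cap: Bare aluminium guard cap, 68 mm outer and 62 mm inner diameter, open below, 52 mm tall, with a round grip on top 20 mm in diameter (52 to 78 mm above the origin). Origin at the centre of its lower rim, z up its axis. 0.08 to 0.17 kg. It starts loosely over the knob to be closed, centred on it, on the valve base; lift it straight up 60 mm or more to clear the knobs.
- tray_in (a point): Centre of the inner floor of the grey open tray (140 x 140 mm outside, 22 mm high, walls 4 mm, floor 4 mm thick); axes along its sides, z up. The cap belongs here, standing on the floor, well inside.
- knob_grip (a point): The knob to be closed (under the cap at the start): a point on its upright turning axis, 84 mm above the bench. Its grip is a black upright bar 38 mm long (x), 14 mm thick (y), 32 mm tall: from 24 mm below this point to 8 mm above. It stands on a disc of 40 mm diameter: keep fingertips at most 21 mm below this point. Clockwise from above is a negative turn about z.
- knob_lug (a point): Outer end of the steel lug that sticks out below the same knob's bar, at disc height, 28 mm from the axis along the bar's +x end. Turned clockwise, it meets the brass seat pin after 0.8 to 2.5 rad, at an angle that differs each time and must be felt. The knob turns against 0.18 N m of friction and stays where it is left; use one or more grasps.
- seat (a joint): How far the knob's lug has pushed the sprung seat pin round the knob's axis, rad; 0 untouched. Its spring, 2.5 N m per rad, adds to the 0.18 N m friction: turning on at 0.12 rad takes 0.48 N m; standing still, friction hides up to 0.18 N m either way. Snug is 0.04 to 0.2 (aim for 0.12); above 0.24 the seat is crushed. Let go from over 0.07, it springs back to about 0.07: still snug.
- bank: The manifold: aluminium block, 40 mm high, 100 mm (x) by 395 mm (y), fixed. Origin on the bench under the middle of the row of four valves, which stand 76 mm apart along its y; their steel bases are 72 mm wide and 10 mm high. Fingers opened wider than about 50 mm at a knob can strike its neighbours.
- knob_a: One of three neighbouring knobs, not to be touched: the same shape as the knob to be closed, origin on its axis at the top of its valve base, 50 mm above the bench (knob top 42 mm above this); x along its bar.
- knob_b: One of three neighbouring knobs, not to be touched: the same shape as the knob to be closed, origin on its axis at the top of its valve base, 50 mm above the bench (knob top 42 mm above this); x along its bar.
- knob_c: One of three neighbouring knobs, not to be touched: the same shape as the knob to be closed, origin on its axis at the top of its valve base, 50 mm above the bench (knob top 42 mm above this); x along its bar.
- spare_cap: Bystander: a smaller aluminium cap, 44 mm diameter, 52 mm tall with its grip, standing on the bench; origin at the centre of its underside.
- screwdriver: Bystander: screwdriver lying on the bench, about 200 mm long along its x.
- wrench: Bystander: wrench lying on the bench, about 180 mm long along its x.
- flange: Bystander: steel ring flange lying flat, 70 mm diameter, 14 mm thick; origin at the centre of its underside.
- nut: Bystander: loose round brass nut, 20 mm diameter, 10 mm thick, lying on the front left corner of the manifold; origin at the centre of its underside.
- jar: Bystander: amber glass jar with white lid, 56 mm diameter, 70 mm tall; origin at the centre of its underside.
- terminator: Bystander: small metal coaxial terminator lying on the bench, 15 mm diameter, 44 mm long along its x.
There are look-alikes about, which are no part of the job. What is shaped like the cap but blue or pink is not meant. Of the things that look like the part that bears tray_in, the larger one is meant.

How it is judged:
By the outcome, as a careful person would: the job done as asked, in the order asked, and still so for the second after the job is handed in, with the robot touching nothing.
It also fails if it takes over 72 s, if anything falls off the work surface, if the arm or the gripper's body presses on something with over 40 N, if the wrist force passes 120 N, or if a joint passes its speed limit or range.

## Working session

There is one attempt and no reset: what is moved stays moved. The work goes in short steps, Python scripts to look and compute and a shell command to move; the robot and the scene stay as the last step left them, time stands still between calls to the robot, and variables do not carry over. Pictures are saved under pics/ and viewed, about 8 in all and at most 12, crops included, and the job is handed in when it is done.

```bash
mkdir -p pics; cat > h.py <<'E'
import numpy as np, cv2
from workcell import ctrl
from scipy.spatial.transform import Rotation as Ro
def cap(n):
    s=ctrl.sense(); c=ctrl.capture(n)
    if n=="wrist":
        M=np.array(c["mount"]); T=np.eye(4); T[:3,:3]=Ro.from_quat(s["ee_rot"]).as_matrix(); T[:3,3]=s["tool_pos"]
        W=np.linalg.inv(T@M); c["R"]=W[:3,:3]; c["t"]=W[:3,3]
    c["R"]=np.array(c["R"]); c["t"]=np.array(c["t"]); return c
def save(c,name): cv2.imwrite("pics/"+name,c["color"][:,:,::-1])
def K(c):
    f=c["color"].shape[0]/2/np.tan(np.radians(c["fov_y"])/2); return f
def ray(c,u,v):
    f=K(c); d=np.array([(u-c["cx"])/f,(v-c["cy"])/f]); p=d.copy()
    for _ in range(30): p=d/(1+c["k1"]*(p@p))
    D=c["R"].T@np.array([p[0],p[1],1]); O=-c["R"].T@c["t"]; return O,D
def onz(c,u,v,z):
    O,D=ray(c,u,v); return O+D*(z-O[2])/D[2]
def pix(c,X):
    p=c["R"]@np.array(X)+c["t"]; p=p[:2]/p[2]; return p*(1+c["k1"]*(p@p))*K(c)+[c["cx"],c["cy"]]
def tri(c1,p1,c2,p2):
    O1,D1=ray(c1,*p1);O2,D2=ray(c2,*p2); A=np.c_[D1,-D2]
    s=np.linalg.lstsq(A,O2-O1,rcond=None)[0]; a=O1+D1*s[0]; b=O2+D2*s[1]; return (a+b)/2,np.linalg.norm(a-b)
E
python3 - <<'E'
from h import *
import pickle
for n in("scene","top"):
    c=cap(n); save(c,n+".png"); pickle.dump(c,open(n+".pkl","wb")); print(n,c["fov_y"],c["cx"],c["cy"],c["k1"],-c["R"].T@c["t"])
print(ctrl.sense())
E
```

```text
scene 51.3393637010015 317.4682256384499 227.87587385683625 -0.05472288961516972 [0.84222044 0.52481011 0.98620825]
top 47.49841437396517 326.43143441745997 238.13736711431832 -0.08759476058755214 [ 0.18623001 -0.01955882  1.39383582]
{'time': 0.1, 'q': array([-1.54810730e+00,  1.58998842e-01,  1.59812573e+00, -8.18165151e-06,
        1.38619067e+00, -2.10116547e-01]), 'dq': array([ 0.00084622, -0.00128032, -0.00395424, -0.00040974,  0.00084386,
       -0.00049647]), 'effort': array([-1.06279354e-04, -3.96989965e+01, -3.32337320e+01, -3.06071743e-04,
        4.18055846e-03,  7.19533489e-06]), 'tool_pos': array([ 0.13261232, -0.55893687,  0.23039843]), 'ee_rot': array([ 9.93232386e-01,  1.16140802e-01,  7.65937615e-05, -8.57888613e-04]), 'wrist_force': array([ 0.2349969 , -0.00975989, -0.35901145]), 'torque': array([-0.0441931 ,  0.04359605,  0.00704836]), 'opening': 0.08559514900348365}
```

View pics/scene.png

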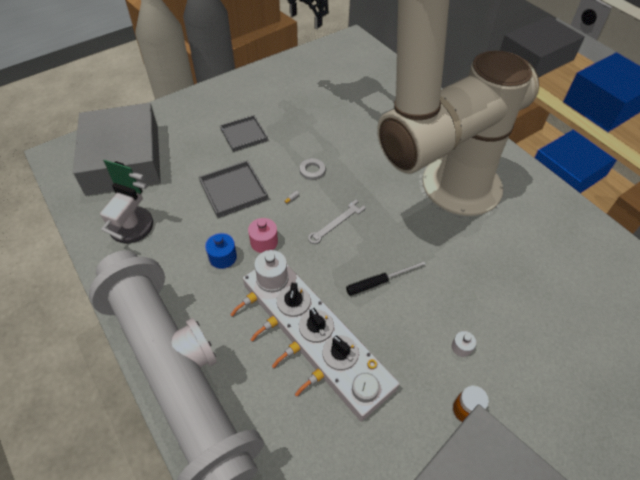

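View pics/top.png

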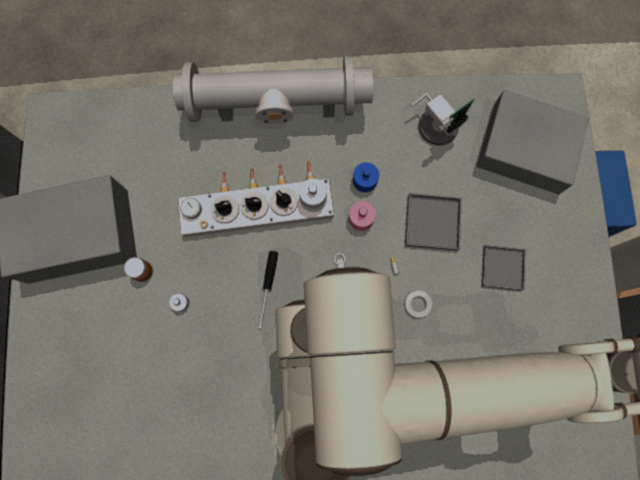

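Scene: the bare aluminium cap is at top (312,194) / scene (271,270), at the end of the row. Look-alikes are blue (366,177), pink (362,215) and the spare cap (178,302). The large tray is at top (432,222), the small one at (503,268). I'll do one close crop and measure.

```bash
python3 - <<'E'
from h import *
import pickle
s=pickle.load(open("scene.pkl","rb"));t=pickle.load(open("top.pkl","rb"))
a=cv2.resize(t["color"][165:245,170:340],None,fx=4.5,fy=4.5,interpolation=2)[:, :765]
b=cv2.resize(s["color"][235:415,225:405],None,fx=1.3,fy=1.3,interpolation=2)
im=np.zeros((600,765,3),np.uint8); im[:360]=a; im[362:596,:234]=b
im[362:596,300:534]=cv2.resize(s["color"][240:300,240:300],(234,234),interpolation=2)
cv2.imwrite("pics/crop1.png",im[:,:,::-1])
print("grip top tri",tri(t,(312.5,188.5),s,(270,256)))
# tray: dark gray mask in top
g=cv2.cvtColor(t["color"],cv2.COLOR_RGB2GRAY)
_,m=cv2.threshold(g[185:260,395:475],75,255,cv2.THRESH_BINARY_INV)
cs,_=cv2.findContours(m,0,2)
c=max(cs,key=cv2.contourArea); r=cv2.minAreaRect(c); print(r)
box=cv2.boxPoints(r)+[395,185]
P=np.array([onz(t,*p,0.015) for p in box]); print(P.round(4),P.mean(0)); print(np.linalg.norm(np.diff(P,axis=0),axis=1))
for n,p in dict(blockA=(180,236),blockB=(333,214),blockC=(329,179),blockD=(179,198)).items(): print(n,onz(t,*p,.04).round(4))
for p in [(224,208),(254,205),(284,200)]: print(onz(t,*p,.06).round(4))
E
```

```text
grip top tri (array([ 0.58383775, -0.01004169,  0.12480679]), np.float64(0.002465400723297951))
((37.56922912597656, 37.25384521484375), (53.750450134277344, 54.13874053955078), 3.1798300743103027)
[[ 0.4488 -0.2396  0.015 ]
 [ 0.5937 -0.2577  0.015 ]
 [ 0.5805 -0.4001  0.015 ]
 [ 0.4355 -0.3787  0.015 ]] [ 0.51463182 -0.319034    0.015     ]
[0.14598773 0.14296256 0.14653881]
blockA [0.4964 0.3339 0.04  ]
blockB [ 0.5392 -0.0587  0.04  ]
blockC [ 0.6336 -0.0523  0.04  ]
blockD [0.5975 0.3385 0.04  ]
[0.5603 0.2175 0.06  ]
[0.5652 0.1411 0.06  ]
[0.5754 0.0647 0.06  ]
```

View pics/crop1.png

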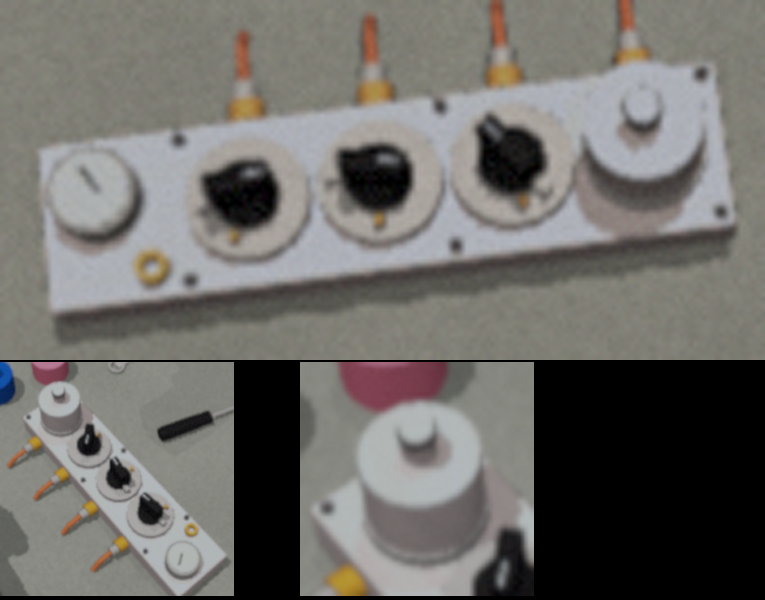

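The crop confirms a bare aluminium cap on the -y end valve. The triangulated grip top is z≈0.125 against the expected 0.128, so it's consistent. Moving above it.

```bash
python3 -m pendant '[[-0.05,0.04,-0.03,0,0],[-0.05,0.04,-0.03,0,0],[-0.05,0.04,-0.03,0,0],[-0.05,0.04,-0.03,0,0],[-0.05,0.04,-0.03,0,0],[-0.05,0.04,-0.03,0,0],[-0.05,0.04,-0.03,0,0],[-0.05,0.04,-0.03,0,0],[-0.05,0.04,-0.03,0,0],[-0.05,0.04,-0.03,0,0]]'; python3 -m pendant '[[-0.05,0.041,-0.032,0,0],[-0.05,0.041,-0.032,0,0],[-0.05,0.041,-0.032,0,0],[-0.05,0.041,-0.032,0,-0.1],[-0.05,0,0,0,-0.18],[-0.05,0,0,0,-0.18],[-0.05,0,0,0,-0.18],[-0.05,0,0,0,-0.18],[-0.05,0,0,0,-0.18],[-0.05,0,0,0,-0.18]]';python3 -m pendant '[[-0.05,0,0,0,-0.18],[-0.05,0,0,0,-0.18],[-0.05,0,0,0,0],[-0.05,0,0,0,0],[-0.05,0,0,0,0]]'
python3 - <<'E'
from h import *
import pickle
w=cap("wrist"); save(w,"w1.png"); pickle.dump(w,open("w1.pkl","wb"))
s=ctrl.sense(); print(s["q"],s["tool_pos"],s["wrist_force"]); print(Ro.from_quat(s["ee_rot"]).as_matrix().round(3)); print(-w["R"].T@w["t"], pix(w,[.584,-.010,.128]))
E
```

```text
time: 1.35
tool_pos: [0.4533, -0.1737, 0.231]
ee_rot: [0.993, 0.116, -0.0, -0.0]
wrist_force: [-0.2, -0.7, 0.1]
opening: 0.045
time: 2.6
tool_pos: [0.5823, -0.0128, 0.2307]
ee_rot: [0.759, 0.651, -0.0, -0.0]
wrist_force: [0.1, -0.0, 0.6]
opening: 0.045
time: 3.22
tool_pos: [0.5826, -0.0129, 0.2312]
ee_rot: [0.633, 0.774, -0.0, -0.0]
wrist_force: [-0.6, -0.6, 0.6]
opening: 0.0444
[-2.29332208e-01  1.78508962e-01  1.57437661e+00 -4.85199265e-06
  1.38882143e+00 -4.30118624e-01] [ 0.58263755 -0.0128883   0.23126025] [ 0.26017321 -0.21107143  0.23142148]
[[-0.199  0.98  -0.   ]
 [ 0.98   0.199  0.   ]
 [ 0.    -0.    -1.   ]]
[0.56909407 0.05565689 0.37438778] [324.38390978 235.51767812]
```

View pics/w1.png

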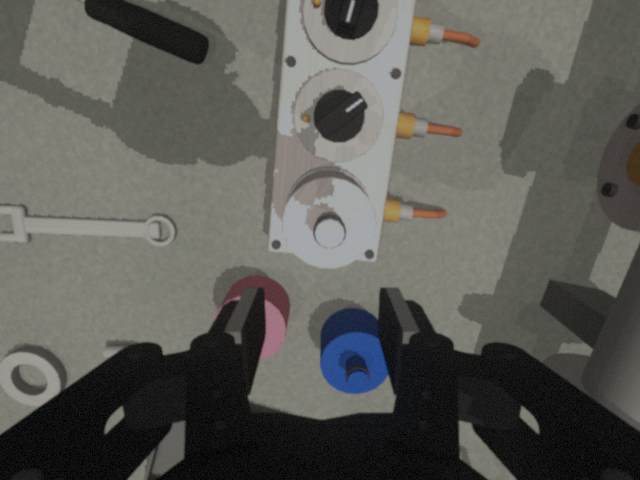

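The wrist picture shows the aluminium cap at (329,225) with its grip at (330,233). The neighbouring knob is at (340,115), the pink cap at (255,320) and the blue at (355,350).

```bash
python3 - <<'E'
from h import *
import pickle
w=pickle.load(open("w1.pkl","rb"));t=pickle.load(open("top.pkl","rb"))
g=cv2.cvtColor(w["color"],cv2.COLOR_RGB2GRAY)[200:262,300:360]
print((g[::3,::3]).astype(int))
c=cv2.HoughCircles(cv2.resize(cv2.GaussianBlur(g,(3,3),0),None,fx=4,fy=4,interpolation=2),cv2.HOUGH_GRADIENT,1,100,param1=120,param2=15,minRadius=45,maxRadius=80)
print(c/4+[300,200,0] if c is not None else None)
for p in [(330,233),(329,231)]: print(onz(w,*p,.128),tri(w,p,t,(312.4,188.6)))
# bases, wrist view z=.05
for p in [(338.5,114.5),(350,13)]: print(onz(w,*p,.06))
for p in [(225,209.4),(254.4,205.4),(284,201.7),(313.5,197.8)]: print(onz(t,*p,.05))
E
```

```text
[[138 139 137 137 135 164 164 164 166 166 167 167 168 164 168 166 167 169
  170 166]
 [146 143 136 134 137 164 162 132 146 153 168 168 165 165 166 167 167 165
  165 166]
 [166 167 164 160 141 134 129 128 125 135 163 163 167 165 165 167 164 166
  166 166]
 [167 166 161 143 141 137 135 132 133 126 126 146 166 166 167 167 164 167
  165 166]
 [166 166 160 140 139 136 134 133 109  97  88 106 155 165 166 167 166 166
  166 168]
 [166 166 152 139 137 136 129  87  72  70  68  71  84 151 165 166 165 167
  168 166]
 [166 167 148 135 137 131  79  58  66  85  96  82  73  73 164 164 166 167
  167 168]
 [166 167 142 136 136 122  61 104 153 163 167 160 143  89 118 165 165 166
  167 167]
 [166 168 154 135 135  80 125 166 167 168 165 165 167 157  79 159 166 167
  165 166]
 [168 167 168 148 131  83 166 166 165 164 166 167 166 166 148 132 165 166
  167 166]
 [165 167 167 165 134 119 166 167 166 167 167 167 165 165 165 113 164 167
  167 167]
 [166 167 167 168 155 152 167 167 166 166 167 167 168 167 167 116 166 167
  166 167]
 [164 166 167 165 162 130 167 167 167 167 166 167 168 167 166 137 166 167
  166 
[... 446 characters left out ...]
5 167 167 167 167 167 167 166 169 166 165 167 165 166 165
  167 166]
 [163 168 167 165 166 167 166 166 166 165 166 166 167 166 166 166 167 166
  165 166]
 [135 156 167 166 165 167 168 166 166 167 165 165 164 167 167 166 165 168
  154 141]]
None
[ 0.58726222 -0.00759807  0.128     ] (array([ 0.58707239, -0.00989928,  0.11466283]), np.float64(0.003166229488754317))
[ 0.58634627 -0.00640305  0.128     ] (array([ 0.58674679, -0.00940548,  0.11373555]), np.float64(0.0016402308715974699))
[0.57946264 0.06892721 0.06      ]
[0.57288664 0.14002425 0.06      ]
[0.55931968 0.21668733 0.05      ]
[0.5669479  0.14131986 0.05      ]
[0.57382049 0.06544247 0.05      ]
[ 0.58130465 -0.01031655  0.05      ]
```

```bash
python3 -m pendant '[[-0.05,0.003,0.004,0,0],[-0.05,0,0,0.03,0],[-0.05,0,0,0.03,0],[-0.05,0,0,0.03,0],[-0.05,0,0,0.02,0],[-0.05,0,0,0.015,0],[-0.05,0,0,0,0]]' 40; python3 -m pendant '[[0.6,0,0,0,0],[0.6,0,0,0,0],[1,0,0,0,0],[1,0,0,0,0],[1,0,0,0,0],[1,0,0,0,0]]' 40
```

```text
time: 4.15
tool_pos: [0.5855, -0.009, 0.1054]
ee_rot: [0.632, 0.775, -0.0, -0.001]
wrist_force: [-0.1, 0.4, 0.1]
opening: 0.0451
time: 4.9
tool_pos: [0.5872, -0.0094, 0.1078]
ee_rot: [0.632, 0.775, 0.001, 0.001]
wrist_force: [1.2, 0.2, 6.3]
opening: 0.0187
```

```bash
python3 -m pendant '[[1,0,0,-0.01,0],[1,0,0,-0.02,0],[1,0,0,-0.03,0],[1,0,0,-0.03,0],[1,0,0,-0.03,0],[1,0,0,-0.01,0],[1,0,0,0,0],[1,0,0,0,0]]' 60
python3 - <<'E'
from h import *
import pickle
w=cap("wrist"); save(w,"w2.png"); pickle.dump(w,open("w2.pkl","wb"))
s=cap("scene"); pickle.dump(s,open("s2.pkl","wb"))
im=np.zeros((480,800,3),np.uint8); im[:,:480]=cv2.resize(w["color"],(480,360)).repeat(1,0)[:360].__class__(0) if False else 0
im[:360,:480]=cv2.resize(w["color"],(480,360)); im[:320,480:]=cv2.resize(s["color"][220:380,220:380],(320,320))
cv2.imwrite("pics/m2.png",im[:,:,::-1])
S=ctrl.sense(); print(S["tool_pos"],S["wrist_force"],S["torque"],S["opening"])
E
```

```text
time: 5.9
tool_pos: [0.5851, -0.009, 0.2347]
ee_rot: [0.632, 0.775, -0.001, -0.001]
wrist_force: [-0.1, -0.0, -1.6]
opening: 0.0175
[ 0.58516065 -0.00900319  0.23464878] [ 0.39378428  0.96515068 -1.20748075] [0.05358247 0.00868475 0.00606651] 0.017705411664571995
```

View pics/m2.png

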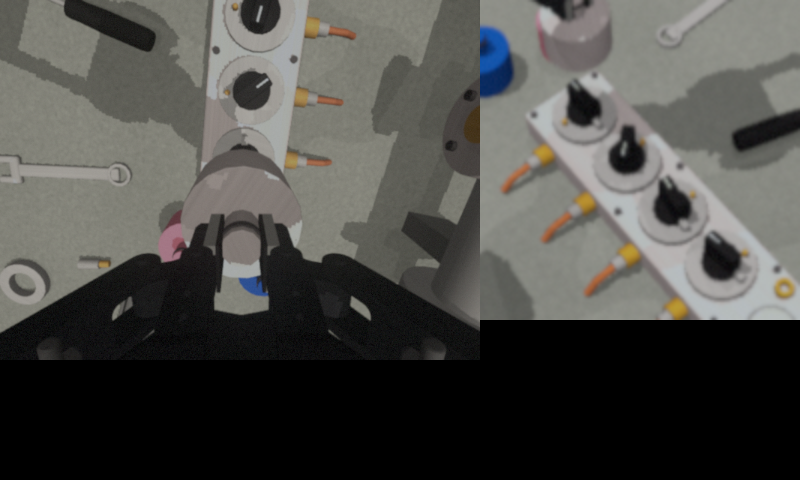

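The cap is in the gripper (no knob came with it, and the bare fourth knob shows in the scene crop). Carrying it to the tray.

```bash
python3 -m pendant '[[1,-0.036,-0.0164,0,0],[1,-0.036,-0.0164,0,0],[1,-0.036,-0.0164,0,0],[1,-0.036,-0.0164,0,0],[1,-0.036,-0.0164,0,0],[1,-0.036,-0.0164,0,0],[1,-0.036,-0.0164,0,0],[1,-0.036,-0.0164,0,0],[1,0,0,0,0]]'; python3 -m pendant '[[1,0,0,0.04,0],[1,0,0,0.04,0],[1,0,0,0.04,0],[1,0,0,0.03,0],[1,0,0,0.012,0],[1,0,0,0,0],[1,0,0,0,0]]'
python3 - <<'E'
from h import *
c=cap("top"); w=cap("wrist"); im=np.zeros((480,800,3),np.uint8); im[:360,:480]=cv2.resize(w["color"],(480,360)); im[:320,480:]=cv2.resize(c["color"][150:310,380:540],(320,320))
cv2.imwrite("pics/m3.png",im[:,:,::-1])
E
```

```text
time: 7.12
tool_pos: [0.514, -0.3198, 0.2351]
ee_rot: [0.634, 0.774, -0.0, -0.001]
wrist_force: [0.0, 0.2, -2.1]
opening: 0.0177
time: 8.0
tool_pos: [0.5163, -0.3183, 0.076]
ee_rot: [0.632, 0.775, -0.0, 0.001]
wrist_force: [0.4, -0.6, -0.8]
opening: 0.018
```

View pics/m3.png

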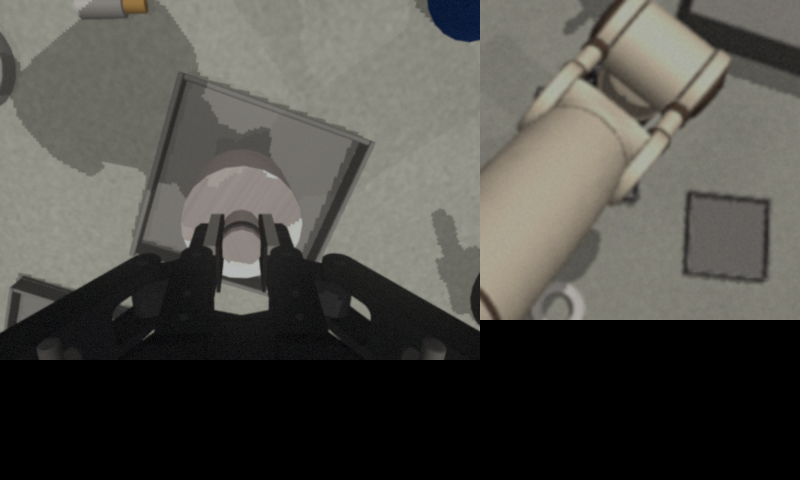

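The cap hangs over the large tray, well inside it. Lowering to contact.

```bash
python3 -m pendant '[[1,0,0,0.008,0],[1,0,0,0.004,0],[1,0,0,0.002,0],[1,0,0,0.001,0],[1,0,0,0,0]]'
```

```text
time: 8.72
tool_pos: [0.5152, -0.3177, 0.0619]
ee_rot: [0.632, 0.775, -0.0, -0.0]
wrist_force: [-6.8, 6.1, 16.6]
opening: 0.0178
```

```bash
python3 -m pendant '[[1,0,0,-0.0015,0],[0,0,0,0,0],[0,0,0,0,0],[-0.1,0,0,0,0],[-0.1,0,0,0,0],[-0.1,0,0,-0.02,0],[-0.1,0,0,-0.04,0],[-0.1,0,0,-0.05,0],[-0.1,0,0,-0.06,0]]'
python3 -m pendant '[[-0.1,0.036,0.016,0,0],[-0.1,0.036,0.016,0,0],[-0.1,0.036,0.016,0,0],[-0.1,0.036,0.016,0,0],[-0.1,0.036,0.016,0,0],[-0.1,0.036,0.016,0,0],[-0.1,0,0,0,0],[-0.1,0,0,0,0]]'
python3 - <<'E'
from h import *
import pickle
c=cap("top"); s=cap("scene"); w=cap("wrist"); pickle.dump(w,open("w4.pkl","wb"));pickle.dump(s,open("s4.pkl","wb"))
im=np.zeros((600,800,3),np.uint8); im[:360,:480]=cv2.resize(w["color"],(480,360)); im[:300,500:]=cv2.resize(s["color"][130:230,180:280],(300,300))
im[300:600,500:]=cv2.resize(s["color"][240:340,230:330],(300,300),interpolation=2)
cv2.imwrite("pics/m4.png",im[:,:,::-1])
S=ctrl.sense(); print(S["tool_pos"],S["wrist_force"],S["opening"]); print(-w["R"].T@w["t"],pix(w,[.586,-.009,.092]))
E
```

```text
time: 9.85
tool_pos: [0.5148, -0.3173, 0.2332]
ee_rot: [0.632, 0.775, 0.0, -0.0]
wrist_force: [1.0, -0.7, -0.7]
opening: 0.0471
time: 10.85
tool_pos: [0.5661, -0.0872, 0.2319]
ee_rot: [0.632, 0.775, 0.0, 0.001]
wrist_force: [0.4, 0.1, 0.4]
opening: 0.0471
[ 0.56588478 -0.08781554  0.23118975] [-0.3789541   0.24779708 -1.29133888] 0.04744012448846332
[ 0.55224768 -0.01917567  0.37454396] [371.92414217 124.0258585 ]
```

View pics/m4.png

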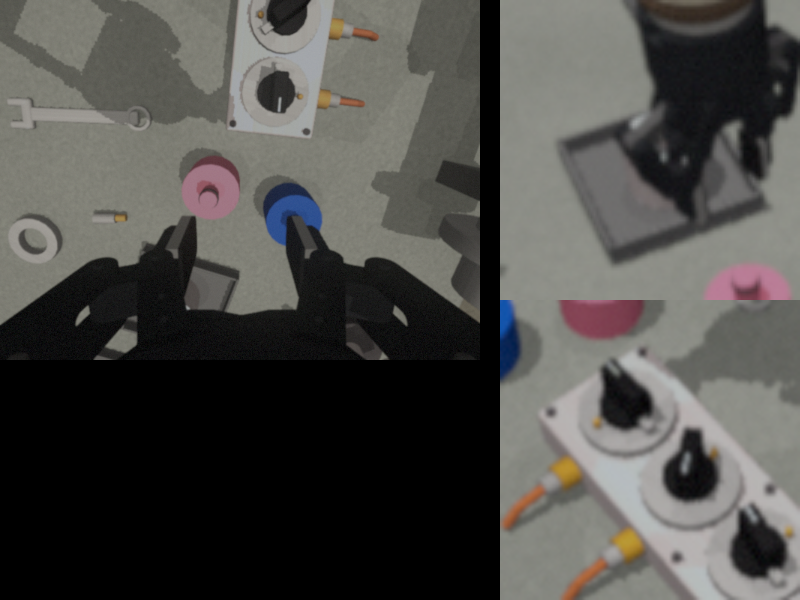

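The wrist view shows the target knob at about (369,122) in full-resolution pixels. Zooming in on its bar, lug and pin.

```bash
python3 - <<'E'
from h import *
import pickle
w=pickle.load(open("w4.pkl","rb"))
cv2.imwrite("pics/z4.png",cv2.resize(w["color"][65:185,305:435],(650,600),interpolation=2)[:,:,::-1])
E
```

```text
(no output)
```

View pics/z4.png

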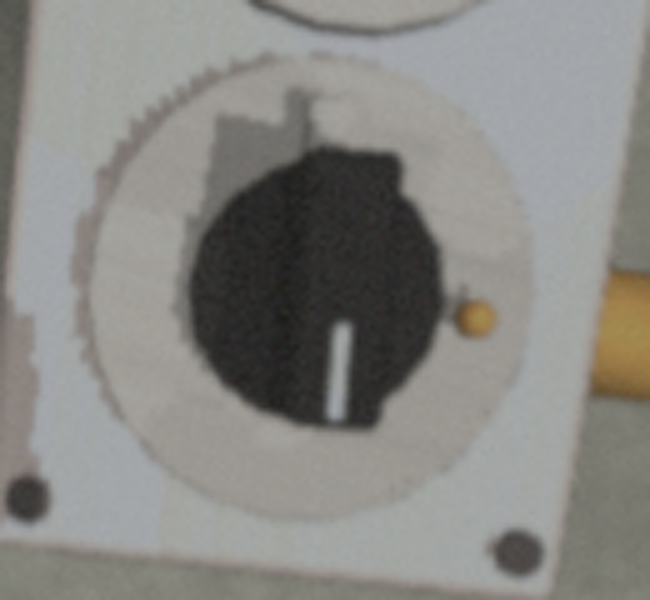

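Top view: bar near vertical in the picture, leaning about 4.5° right. The pale lug is at its upper end (340,110) and the brass pin at the right (477,318), so clockwise takes the lug to the pin in about 1.4 rad. Checking the axis position.

```bash
python3 - <<'E'
from h import *
import pickle
w=pickle.load(open("w4.pkl","rb"))
f=lambda x,y,z: onz(w,305+x/5,65+y/5,z).round(4)
print("base",f(310,288,.05),"bar",f(343,290,.092)); a,b=f(400,155,.092),f(382,428,.092); print(a,b,np.linalg.norm(a-b),np.degrees(np.arctan2(*(a-b)[[1,0]])))
a,b=f(345,322,.092),f(336,420,.092); print(np.degrees(np.arctan2(*(a-b)[[1,0]])))
S=ctrl.sense(); R=Ro.from_quat(S["ee_rot"]).as_matrix(); print("tool x deg",np.degrees(np.arctan2(R[1,0],R[0,0])))
print(R.T@(np.array([.586,-.0095,.15])-S["tool_pos"]), S["q"][5])
E
```

```text
base [ 0.5869 -0.0072  0.05  ] bar [ 0.587  -0.0081  0.092 ]
[0.5905 0.0109 0.092 ] [ 0.5968 -0.0254  0.092 ] 0.03684263834200802 99.84582236785252
97.65065095535904
tool x deg 101.49587414971455
[0.07277307 0.03529463 0.08116705] -0.5653663705495763
```

```bash
python3 -m pendant '[[-0.1,0.037,0.018,0,0],[-0.1,0.037,0.018,0,0],[-0.1,0,0,0.03,0.055],[-0.1,0,0,0.05,0],[-0.1,0,0,0,0],[-0.1,0,0,0.03,0],[-0.1,0,0,0.03,0],[-0.1,0,0,0.02,0],[-0.1,0,0,0.003,0],[-0.1,0,0,0,0]]' 40; python3 -m pendant '[[0.3,0,0,0,0],[0.5,0,0,0,0],[0.6,0,0,0,0],[0.7,0,0,0,0],[1,0,0,0,0],[1,0,0,0,0],[1,0,0,0,0]]' 50
python3 -c "
from h import *
S=ctrl.sense();print(S['tool_pos'],S['wrist_force'],S['torque'],S['q'][5],S['effort'][5])"
```

```text
time: 12.25
tool_pos: [0.5873, -0.0074, 0.0691]
ee_rot: [0.653, 0.757, 0.0, 0.001]
wrist_force: [0.3, 0.1, 0.3]
opening: 0.0471
time: 13.12
tool_pos: [0.5867, -0.0071, 0.0683]
ee_rot: [0.653, 0.757, 0.0, 0.0]
wrist_force: [-0.4, 1.4, 5.0]
opening: 0.0131
[ 0.58672688 -0.00705319  0.06826436] [-0.3611111   1.38743209  5.03808814] [ 0.12045618  0.04118846 -0.02688102] -0.364951856499855 -7.029071639408357e-05
```

```bash
cat > st.py <<'E'
from h import *
S=ctrl.sense();R=Ro.from_quat(S["ee_rot"]).as_matrix()
print(S["tool_pos"].round(4),S["wrist_force"].round(1),"tq",S["torque"].round(3),"yaw",round(float(np.arctan2(R[1,0],R[0,0])),4),"q6",round(float(S["q"][5]),4),"eff",S["effort"].round(3)[[0,5]],S["opening"])
E
python3 st.py; python3 -m pendant '[[1,0,0,0,0.1],[1,0,0,0,0.1],[1,0,0,0,0]]' >/dev/null; python3 st.py;  python3 -m pendant '[[1,0,0,0,0.12],[1,0,0,0,0.12],[1,0,0,0,0.12]]'>/dev/null; python3 st.py; python3 -m pendant '[[1,0,0,0,0.05],[1,0,0,0,0.05]]'>/dev/null; python3 st.py
```

```text
[ 0.5867 -0.0071  0.0683] [-0.4  1.4  5. ] tq [ 0.12   0.041 -0.027] yaw 1.7178 q6 -0.365 eff [-0.483 -0.   ] 0.01306463463474933
[ 0.5872 -0.007   0.0683] [1.8 0.4 3.3] tq [ 0.227 -0.305 -0.175] yaw 1.5184 q6 -0.1657 eff [-0.468  0.129] 0.012730301410393958
[ 0.588  -0.0072  0.0683] [5.5 0.6 0.9] tq [ 0.144 -0.892  0.227] yaw 1.1563 q6 0.1965 eff [-0.661 -0.791] 0.012646755842028783
[ 0.5882 -0.0073  0.0683] [6.4 0.8 0.2] tq [ 0.151 -0.912  0.163] yaw 1.0585 q6 0.2942 eff [-0.528 -0.213] 0.013059818815646176
```

```bash
python3 -m pendant '[[1,0.0005,0.0009,0,0.04],[1,0,0,0,0.04]]' >/dev/null; python3 st.py;  for i in 1 2 3 4 5 6 7 8; do python3 -m pendant '[[1,0,0,0,0.03]]'>/dev/null; python3 st.py; done
```

```text
[ 0.5884 -0.0074  0.0683] [3.3 0.6 2.4] tq [ 0.025 -0.432  0.236] yaw 0.979 q6 0.3743 eff [-0.198 -0.14 ] 0.013119334821684536
[ 0.5885 -0.0075  0.0683] [ 4.3 -1.   2.5] tq [-0.06  -0.657  0.232] yaw 0.9483 q6 0.4049 eff [ 0.054 -0.039] 0.013100702382261274
[ 0.5885 -0.0075  0.0683] [ 5.5 -0.2  2.4] tq [-0.193 -0.882  0.135] yaw 0.9172 q6 0.4359 eff [ 0.314 -0.092] 0.013216606489589243
[ 0.5886 -0.0075  0.0683] [6.3 0.  1.7] tq [-0.172 -0.911  0.24 ] yaw 0.887 q6 0.4661 eff [ 0.381 -0.055] 0.012926782997983988
[ 0.5886 -0.0075  0.0683] [ 5.8 -1.   2.2] tq [-0.209 -0.942  0.203] yaw 0.8571 q6 0.4961 eff [ 0.46  -0.053] 0.01294681375293481
[ 0.5887 -0.0076  0.0683] [ 6.1 -1.4  2.3] tq [-0.174 -0.953  0.232] yaw 0.827 q6 0.5261 eff [ 0.544 -0.053] 0.013273654110862178
[ 0.5887 -0.0076  0.0683] [ 5.5 -1.6  2.2] tq [-0.169 -1.036  0.204] yaw 0.797 q6 0.5561 eff [ 0.632 -0.052] 0.013311687066389542
[ 0.5888 -0.0077  0.0683] [ 7.1 -2.1  1.6] tq [-0.21  -1.052  0.154] yaw 0.767 q6 0.5861 eff [ 0.723 -0.052] 0.013095903807750693
[ 0.5888 -0.0077  0.0683] [ 6.7 -1.4  0.7] tq [-0.305 -1.029  0.205] yaw 0.737 q6 0.6161 eff [ 0.817 -0.052] 0.01284066336883875
```

```bash
sed -i 's/^print.*/print("F",S["wrist_force"].round(1),"tz",S["torque"].round(3),"yaw",round(float(np.arctan2(R[1,0],R[0,0])),4))/' st.py
P="python3 -m pendant"; $P '[[1,0.0005,0.0005,0,0.03],[1,0,0,0,0.03]]'>/dev/null; python3 st.py; $P '[[1,0,0,0,0.03],[1,0,0,0,0.03]]'>/dev/null; python3 st.py; $P '[[1,0,0,0,0.03]]'>/dev/null; python3 st.py; $P '[[1,0,0,0,0.03]]'>/dev/null; python3 st.py; $P '[[1,0,0,0,0.03]]'>/dev/null; python3 st.py; $P '[[1,0,0,0,0.03]]'>/dev/null; python3 st.py
```

```text
F [ 4.4 -3.2  2.8] tz [-0.409 -0.779  0.16 ] yaw 0.6767
F [ 4.8 -3.3  3.3] tz [-0.54  -0.889  0.204] yaw 0.6166
F [ 5.2 -3.8  2.7] tz [-0.556 -0.861  0.178] yaw 0.5866
F [ 5.  -3.4  2. ] tz [-0.559 -0.916  0.218] yaw 0.5566
F [ 6.  -4.8  1.1] tz [-0.619 -0.913  0.177] yaw 0.5266
F [ 5.9 -4.5  1.9] tz [-0.656 -0.865  0.255] yaw 0.4966
```

```bash

P="python3 -m pendant"; for k in 1 2 3 4 5; do $P '[[1,0,0,0,0.02]]'>/dev/null; python3 st.py; done
```

```text
F [ 6.  -4.6  2.1] tz [-0.666 -1.004  0.227] yaw 0.4768
F [ 5.7 -3.3  2. ] tz [-0.651 -0.935  0.218] yaw 0.4569
F [ 6.6 -4.2  2. ] tz [-0.712 -0.939  0.206] yaw 0.4369
F [ 6.  -5.   1.7] tz [-0.733 -0.955  0.197] yaw 0.4169
F [ 6.1 -4.9  2.2] tz [-0.717 -0.973  0.175] yaw 0.3969
```

```bash

P="python3 -m pendant"; for k in 1 2 3 4 5; do $P '[[1,0,0,0,0.02]]'>/dev/null; python3 st.py; done
```

```text
F [ 6.2 -5.6  0.8] tz [-0.762 -1.001  0.164] yaw 0.3769
F [ 6.5 -5.   0.9] tz [-0.826 -0.972  0.177] yaw 0.3569
F [ 5.8 -5.4  0.9] tz [-0.887 -1.048  0.182] yaw 0.3369
F [ 5.9 -5.8  1.2] tz [-0.832 -0.97   0.196] yaw 0.3169
F [ 5.9 -5.9  1. ] tz [-0.881 -1.014  0.205] yaw 0.2969
```

```bash

P="python3 -m pendant"; for k in 1 2 3 4; do $P '[[1,0,0,0,0.02]]'>/dev/null; python3 st.py; done
```

```text
F [ 6.4 -4.8  1.6] tz [-0.866 -1.043  0.249] yaw 0.277
F [ 5.4 -5.4  1. ] tz [-0.896 -0.985  0.313] yaw 0.2571
F [ 5.3 -5.2  0.7] tz [-0.871 -1.087  0.333] yaw 0.2373
F [ 6.6 -5.4  1.4] tz [-0.973 -1.059  0.377] yaw 0.2173
```

Contact is felt at yaw ≈0.30, with the torque rising at the spring's rate. Two more small steps towards 0.48 N m.

```bash

P="python3 -m pendant"; $P '[[1,0,0,0,0.02]]'>/dev/null; python3 st.py; $P '[[1,0,0,0,0.02]]'>/dev/null; python3 st.py
```

```text
F [ 7.  -6.6  1. ] tz [-0.924 -1.055  0.432] yaw 0.1975
F [ 6.4 -5.7  0.7] tz [-1.008 -1.084  0.485] yaw 0.1776
```

Torque is 0.485 N m, so the seat is at about 0.12. Releasing with a narrow opening and lifting.

```bash
python3 -m pendant '[[0.5,0,0,0,0],[0.25,0,0,0,0],[0.25,0,0,0,0],[0.25,0,0,0,0]]'; python3 st.py; python3 -m pendant '[[0.25,0,0,-0.02,0],[0.25,0,0,-0.04,0],[0.25,0,0,-0.06,0],[0.25,0,0,-0.04,0],[0.25,-0.04,0,0,0],[0.25,-0.04,0,0,0],[0.25,-0.04,0,0,0],[0.25,0,0,0,0],[0.25,0,0,0,0]]'
python3 - <<'E'
from h import *
c=cap("top"); s=cap("scene"); w=cap("wrist")
im=np.zeros((600,800,3),np.uint8); im[:360,:480]=cv2.resize(w["color"],(480,360)); im[:300,500:]=cv2.resize(s["color"][130:230,180:280],(300,300))
im[300:600,500:]=cv2.resize(s["color"][240:340,230:330],(300,300),interpolation=2)
im[362:600,:480]=cv2.resize(c["color"][150:269,260:500],(480,238))
cv2.imwrite("pics/m5.png",im[:,:,::-1])
print(pix(w,[.587,-.008,.07]))
E
```

```text
time: 18.88
tool_pos: [0.5877, -0.0069, 0.0675]
ee_rot: [0.996, 0.089, -0.0, -0.0]
wrist_force: [0.0, -0.2, 0.4]
opening: 0.0322
F [ 0.  -0.2  0.4] tz [ 0.02  -0.007 -0.051] yaw 0.1779
time: 20.0
tool_pos: [0.4708, -0.0285, 0.2292]
ee_rot: [0.996, 0.089, 0.001, 0.0]
wrist_force: [-0.2, -0.3, 0.4]
opening: 0.0318
[324.16090454  58.2749275 ]
```

View pics/m5.png

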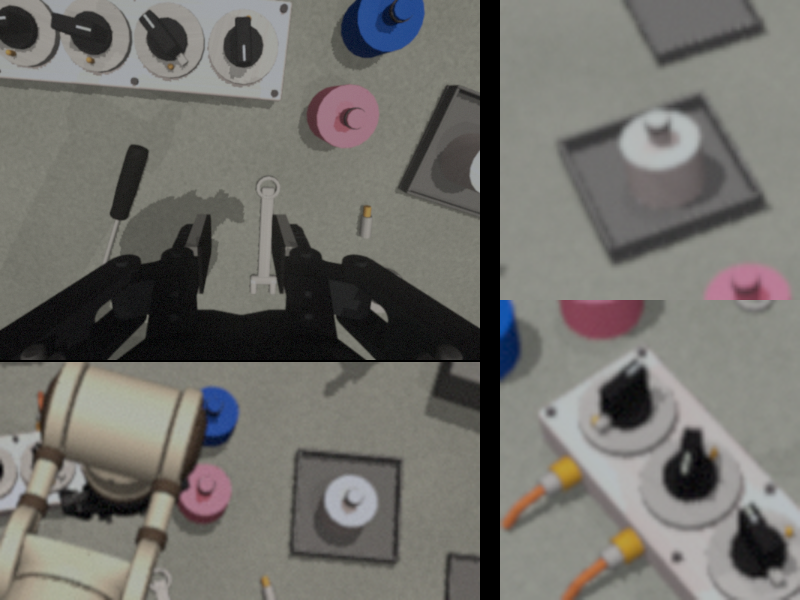

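The cap stands upright, well inside the large tray. In the scene crop the lug lies against the brass pin at (598,420). The neighbouring knobs and loose items look unmoved, and the tool is clear. Handing in.

```bash
python3 -c "
from h import *
print(ctrl.finish_job())"
```

```text
the job is handed in; nothing more can be done
None
```

The job is handed in at about 20 s of the 72 s allowed. I lifted the aluminium guard cap off the valve at the −y end of the row and stood it, open side down, well inside the larger grey tray. Then I turned that valve's knob about 1.5 rad clockwise in one grasp.

- **Seat:** The lug met the seat pin at a yaw of about 0.30 rad. I stopped at 0.485 N m while moving, which puts the seat at about 0.12 rad. After release it should spring back to about 0.07 rad, still snug. That figure comes from the spring data; I did not measure the seat after letting go.
- **Last pictures:** The cap is upright in the tray, the lug is at the pin, and the neighbouring knobs I could see and the loose things in view look unmoved. The arm is clear of everything.
- **Small disagreements:** The camera views of the cap and knob axis differed by 2–3 mm. While turning, a side force of up to about 9 N showed the grasp was slightly off the knob's axis. The force reading was back near zero after release.

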